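# Fit a bayonet filter cartridge to the lab's water unit

## Robot

A 6-joint arm with a two-finger parallel gripper is mounted at the origin on the work surface. World frame = base frame: x ahead of the robot, y to its left, z up, the work surface at z = 0. Lengths are in mm, angles in rad, forces in N, time in s.
With the tool pointing down it reaches from about 300 to 775 mm from the base axis. Payload 14.6 kg.
Tool frame: the origin (TCP) lies between the finger pads; the fingertips stand 19 mm ahead of it and the grasp point (between the pads) is the TCP; x points along the fingers, y is the direction in which the jaws open and shut, and the axes are right-handed (so a half turn about x gives the same grasp; the last joint's range is limited). The gripper opens to 94 mm and grips with 3 to 60 N. Pads are 16 mm wide; open, the fingers measure 119 mm over their backs; the gripper's body (75 mm by 177 mm) begins 78 mm behind the grasp point.
Start: joints at [1.264, 0.3, 1.521, -0, 1.321, -0.067], TCP at [130.627, 534.252, 184.646] pointing down, gripper open.
Joint ranges: [-3.03, 3.03], [-0.79, 2.21], [0.23, 2.52], [-1.04, 4.18], [0, 3.07], [-2.55, 2.55]. Speed limits (rad/s): [2.22, 2.22, 2.57, 3.14, 3.14, 3.14].

## Interface

Orientations are given as [roll, pitch, yaw] about the fixed x, y, z axes, in that order (R = Rz(yaw) Ry(pitch) Rx(roll)).
In Python, from cell import manip gives the robot as it stands.
- The arm moves only by the tool jog_arm, never from a script. Its argument "series" is one flat list of numbers, 7 for each row, row after row: the turn, a rotation vector about the world's x, y, z in rad, then the shift along the world's x, y, z in m, then the opening, from -1 (shut) to 1 (fully open). A call has 1 to 20 rows; each row is the pose to reach, as a shift and turn from the pose commanded when the call began; what a row does not reach only later rows make up. A row lasts 1/8 s, in which the tool goes at most 62.5 mm and 10.7 degrees, less where a joint would pass 70% of its speed; a pose out of reach is approached as far as the arm can. A call with a gripper value outside its range is refused whole. The fingers move at their own pace and stop on an object; "squeeze" is the grip in N (left out, the last holds). Time passes only in rows, so rows that repeat a pose let the fingers close. It gives the time, the measured TCP pose, the force and the opening at its end, in the units of the state.
- manip.read_state(): the state, without advancing time (a new reading comes with each control period).
- manip.camera(name): name is "scene" or "top"; returns a dict with "color" (420x560x3 uint8, blue, green, red), "range_z" (420x560 float32, mm along the optical axis (not along the pixel's ray), 0 where there is no reading), "fx", "fy", "cx", "cy" (pixels), "pose" (4x4, takes a point from camera to world coordinates). Camera axes: x right, y down, z forward; pixel columns grow to the right and rows downward; lengths in mm; the calibration is good to about 2 mm. A picture is of the moment at which its call begins.
- manip.sign_off(): hands the job in, once; it reports no verdict.
The state is a dict: "clock": time; "joints": joint angles; "qd": joint speeds; "effort": joint torques, N m; "eef_pos": TCP position; "eef_rot": TCP orientation; "wrist_force": force on the tool from outside, world axes, zero at the start; "moment": the same for the moment, N m; "finger_gap": finger opening in mm.
Only numpy, scipy, OpenCV 4.12 (cv2) and the standard library are available. Lean on these libraries where they do the work, as an engineer would, in place of code of your own. Each camera call takes 0.05 s, during which the arm holds its last target.

## Task

Fit the filter cartridge that has the two side lugs into the socket of the water unit: find the slots with the lugs, push it gently down against the spring, turn it clockwise (seen from above) all the way to the stop and let go, so that it stays locked in upright. Do not force it: never press or twist it against the unit with more than about 50 N in all. Leave the plain cartridge and the other things on the bench where they are.

Things in the scene. Friction and masses are not known exactly. Their poses are not given: they have to be found in the camera images.
- cartridge: Loose bayonet filter cartridge, standing on the bench: white cylinder, 42 mm across, 75 mm tall (foot chamfered 2.5 x 4 mm), grip wing on top. Two lugs opposite each other on its +x and -x sides: 9 mm wide, out to 29 mm from the axis, 10 to 16 mm above the underside. 0.15 to 0.31 kg. Origin: centre of the underside; z up the axis. Half a turn about z changes nothing.
- wing (a point): Middle of the cartridge's grey flat grip wing, 88 mm above its underside, on the axis. The wing is 40 mm long (along the cartridge's x, in line with the lugs), 14 mm thick (along y), and spans 74 to 101 mm above the underside.
- station: Water unit, fixed: white block 170 (x) x 150 (y) mm, 70 mm tall, with a grey housing 115 mm tall on its +y side, 75 to 145 mm from the socket axis. A steel bayonet socket ring, 82 mm across, stands 14 mm proud of the block. Origin: on the bench under the socket axis; z up.
- mouth (a point): Centre of the socket's mouth, level with the ring's flat top, 84 mm above the bench. Bore 45 mm; two opposite slots, 12 mm wide, out to 31 mm from the axis, run down through the 6 mm rim. The slot direction is NOT measured: the ring is fitted by hand and does not turn; its slots lie within 0.7 rad either way of the block's x axis (this point's x too). Look or feel for them.
- plunger (a joint): Sprung plunger in the bore, m pressed down: 3 N at first touch (cartridge underside 12 mm below the ring's top), 350 N/m. Underside over 22 mm down: the lugs are under the rim and can turn. 25 mm: lugs on the socket's rigid floor. Let go when turned, the spring lifts the lugs against the rim (underside at 22 mm) and holds them; let go unturned, it pushes the cartridge part of the way out.
- sleeve (a joint): Valve sleeve that the lugs carry round under the rim (brass pointer outside the ring): 0 = shut, lugs at the slots; grows as the cartridge turns clockwise seen from above; 0.8 rad = the stop, fully open. Stiff, about 0.15 N m; stays where it is left. 0.08 rad of play before the lugs carry it. At the stop, 0.5 N m puts about 20 N on each lug.
- spare: Leave alone: a plain push-in cartridge without lugs, white, 45 mm in diameter, with a round grey knob 22 mm in diameter on top, 82 mm tall overall. It stands near the bayonet cartridge. Origin: centre of the underside.
- beaker: Leave alone: glass beaker, 68 mm in diameter, 90 mm tall.
- amber: Leave alone: amber bottle, 72 mm in diameter, 150 mm tall.
- jar: Leave alone: white jar with red cap, 70 mm in diameter, 85 mm tall.
- dish: Leave alone: shallow glass dish, 84 mm in diameter, 16 mm tall.
- spatula: Leave alone: steel spatula, 150 mm long, lying flat.
- weight: Leave alone: brass balance weight, 28 mm in diameter, 30 mm tall.
Not all that is in view belongs to the job. Leave any orange, red or yellow look-alike of the cartridge alone.

How it is judged (in metres and radians):
On the way, in this order (a step that is already met when the one before it is completed fails the run):
1. the lugs are pushed down through the slots, the sleeve not yet turned (z of cartridge in the frame of mouth below -0.0185 m and horizontal distance between cartridge and mouth below 0.004 m and value of joint sleeve below 0.2 rad), for 0.05 s.
2. the cartridge is turned to the stop (value of joint sleeve above 0.74 rad and z of cartridge in the frame of mouth below -0.0185 m), for 0.2 s.
At the end, for the whole second after the job is handed in: The bayonet cartridge stands locked in the socket: its underside 19.5 to 27.5 mm below the ring's top, within 4 mm of the socket axis, upright within 0.1 rad, the sleeve within 0.06 rad of its stop (above 0.74 rad), at rest and let go (value of joint sleeve above 0.74 rad and z of cartridge in the frame of mouth between -0.0275 and -0.0195 m and horizontal distance between cartridge and mouth below 0.004 m and angle between cartridge's own z axis and vertical below 0.1 rad and linear speed of cartridge below 0.02 m/s); the robot touches nothing.
It fails at once if the cartridge is forced: more than 50 N between it and the unit, all contacts added up (contact force between cartridge and station above 50 N).
It fails at once if the plain cartridge or another bystander is moved by more than 20 mm (distance of any of spare, beaker, amber, jar, dish, spatula, weight from where it was at the start of the episode above 0.02 m).
It also fails if it takes over 72 s, if anything falls off the work surface, if the arm or the gripper's body presses on something with over 40 N, if the wrist force passes 120 N, or if a joint passes its speed limit or range.

## Working session

There is one attempt and no reset: what is moved stays moved. The work goes in short steps, Python scripts to look and compute and a tool call to move; the robot and the scene stay as the last step left them, time stands still between calls to the robot, and variables do not carry over. Pictures are saved under pics/ and viewed, and the job is handed in when it is done.

Besides the shell and the picture viewer there is one more tool, called after "Call:" as a command line: name --argument value ..., lists and objects as JSON in quotes. jog_arm: Moves the arm, as the interface text tells. Its arguments: {"type":"object","properties":{"series":{"type":"array","items":{"type":"number"}},"squeeze":{"type":"number"}},"required":["series"]}

```bash
mkdir -p pics; ls; python3 - <<'E'
from cell import manip
import cv2,numpy as np
s=manip.read_state(); print(s)
for n in("scene","top"):
    c=manip.camera(n); np.savez(f"{n}0.npz",**c); cv2.imwrite(f"pics/{n}0.png",c["color"]); print(n,c["fx"],c["fy"],c["cx"],c["cy"],c["pose"])
E
```

```text
pics
{'clock': 0.0, 'joints': array([ 1.26442006e+00,  3.00499940e-01,  1.52155885e+00,  2.11769217e-06,
        1.32068289e+00, -6.65475345e-02]), 'qd': array([ 0.00018165, -0.00046517, -0.00066655,  0.00017543, -0.00141391,
        0.00068365]), 'effort': array([ 2.36655571e-03, -5.31807518e+01, -3.52739561e+01,  7.09346076e-02,
        2.43303092e-02, -9.79320271e-05]), 'eef_pos': array([130.53651759, 534.00324506, 184.07992359]), 'eef_rot': array([-1.63912902,  1.5696473 , -1.87895828]), 'wrist_force': array([ 0.37997984,  0.53744701, -0.45207155]), 'moment': array([-0.00524321, -0.01246058,  0.02136847]), 'finger_gap': 94.16039743603567}
scene 448.98630130791804 448.98630130791804 282.071583311034 210.2919740549043 [[ 3.82619382e-01  5.36657319e-01 -7.52064712e-01  1.28203791e+03]
 [ 9.23839098e-01 -2.32031298e-01  3.04438497e-01 -3.53031112e+02]
 [-1.11234038e-02 -8.11270854e-01 -5.84564685e-01  6.58962106e+02]
 [ 0.00000000e+00  0.00000000e+00  0.00000000e+00  1.00000000e+00]]
top 451.6317030423309 451.6317030423309 274.1780528446343 206.68254425792975 [[ 1.68336522e-02 -9.97494847e-01  6.87070448e-02  5.14982091e+02]
 [-9.99856077e-01 -1.66487944e-02  3.26229765e-03 -6.29688636e+01]
 [-2.11023563e-03 -6.87520727e-02 -9.97631545e-01  9.16471212e+02]
 [ 0.00000000e+00  0.00000000e+00  0.00000000e+00  1.00000000e+00]]
```

View pics/scene0.png

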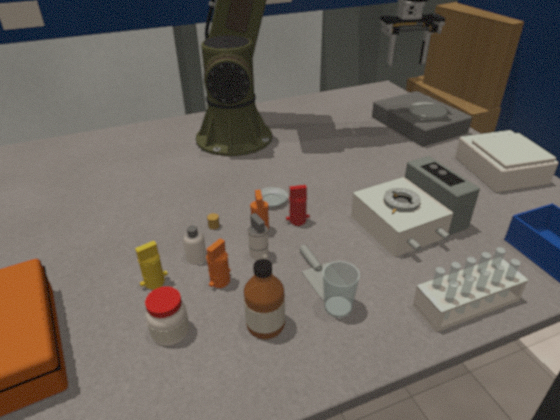

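View pics/top0.png

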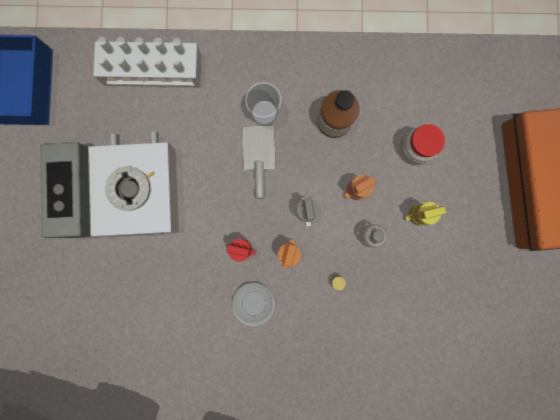

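The white cartridge with the grey wing is at about (308,210) in the top view and (258,235) in the scene view. The socket ring is at (128,188) in the top view, with its brass pointer near (150,174). The spare is at (376,236). Next I'll zoom in.

```bash
python3 - <<'E'
import cv2,numpy as np
t=cv2.imread("pics/top0.png"); s=cv2.imread("pics/scene0.png")
def crop(im,x,y,r,k): return cv2.resize(im[y-r:y+r,x-r:x+r],None,fx=k,fy=k,interpolation=cv2.INTER_CUBIC)
a=np.hstack([crop(t,128,188,32,6),crop(t,308,210,32,6)])
b=np.hstack([crop(s,402,200,32,6),crop(s,258,240,32,6)])
cv2.imwrite("pics/zoom0.png",cv2.resize(np.vstack([a,b]),(600,600)))
E
```

```text
(no output)
```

View pics/zoom0.png

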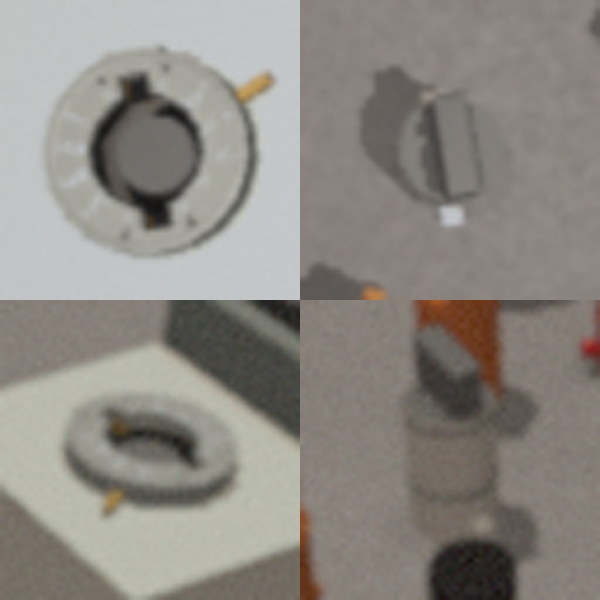

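```bash
cat > h.py <<'E'
import numpy as np,cv2
def load(n): return dict(np.load(n))
def ray(c,uv,z):
    uv=np.atleast_2d(np.asarray(uv,float)); d=np.c_[(uv[:,0]-c["cx"])/c["fx"],(uv[:,1]-c["cy"])/c["fy"],np.ones(len(uv))]
    T=c["pose"]; w=d@T[:3,:3].T; o=T[:3,3]; return o+w*((z-o[2])/w[:,2])[:,None]
def proj(c,P):
    P=np.atleast_2d(P); T=c["pose"]; q=(P-T[:3,3])@T[:3,:3]; return np.c_[q[:,0]/q[:,2]*c["fx"]+c["cx"],q[:,1]/q[:,2]*c["fy"]+c["cy"]]
def cloud(c):
    v,u=np.mgrid[:420,:560]; z=c["range_z"]; P=np.stack([(u-c["cx"])/c["fx"]*z,(v-c["cy"])/c["fy"]*z,z],-1)
    return P@c["pose"][:3,:3].T+c["pose"][:3,3]
E
python3 - <<'E'
from h import *
c=load("top0.npz"); g=cv2.cvtColor(c["color"],cv2.COLOR_BGR2GRAY); W=cloud(c)
print("heights ring region"); print(W[172:206:2,110:148:2,2].astype(int))
print(g[172:206:1,110:148:1])
print("cart heights");print(W[196:226:2,294:324:2,2].astype(int))
print(W[238,100:168:8,2], W[150,100:168:8,2])
E
```

```text
heights ring region
[[68 68 82 84 83 82 77 67 70 85 82 87 83 82 83 84 83 68 70]
 [71 84 84 82 81 83 79 69 68 81 83 85 82 86 84 83 82 83 68]
 [81 82 83 84 82 81 81 69 69 67 63 84 81 82 82 86 84 83 78]
 [83 84 83 83 81 78 64 36 25 18 13  9  9 85 83 84 82 81 82]
 [85 83 83 84 82 67 34 29 17 11  8  9  8 11 84 81 83 83 85]
 [83 85 83 82 70 64 26 70 72 71 69 68 70  7 85 83 84 82 82]
 [82 86 84 81 65 29 25 70 69 73 71 71 73 68  7 84 83 85 84]
 [81 82 83 77 39 29 71 70 73 72 70 69 70 72 64 82 84 86 83]
 [83 83 83 70 39 29 74 71 72 69 73 72 72 74 65 84 83 82 84]
 [83 84 82 70 60 24 71 68 71 69 70 70 73 70 66 83 82 85 81]
 [84 83 81 80 64 25 74 70 72 74 73 70 70 71 60 85 83 82 86]
 [82 82 86 81 66 27 13 70 71 75 71 72 73 65 84 82 83 80 84]
 [82 85 82 85 86 29 17  9 68 70 72 71 66 84 85 82 85 81 83]
 [81 83 81 82 80 85 24  8 10  9 11  8 84 84 83 82 85 82 83]
 [83 82 86 84 85 81 85 82 81  9 10  7 83 83 85 83 85 85 76]
 [70 82 82 82 84 86 82 84 82 70 68 66 84 84 86 84 80 78 70]
 [71 83 83 83 87 85 83 84 83 73 70 85 83 85 83 83 78 68 69]]
[[195 191 181 ... 194 197 196]
 [193 180 166 ... 174 192 19
[... 613 characters left out ...]
 99 100 101 100  71  71  69   0  -1]
 [  0  33  69  72  70  69  99 101 100 100  70  70  71   0  -1]
 [916   7  68  67  70  70  93 100 102 103 100  70  69   0   0]
 [  0  -2  44  71  69  70  84  98 102 102  99  67   0   0  -1]
 [ -1   2   4  47  70  69  77 103 101  99 101  -1   0   0   0]
 [  1   1   0   0  31  66  69  83  71  72   2 916   1   0   0]
 [  1   1   1   0   1  -1  11  14  16   0   0   0   1   0  -1]
 [  0   1   0   2   2  -4  14  15  16   0  -1   0   0   1   4]]
[ 2.28149911  0.83291927  0.21385576 -1.76393789  1.59549106 -2.00042908
 -0.7675804   0.84380705  0.46555226] [68.82824107 68.75606717 68.63871143 70.63475959 68.39444951 71.24871662
 70.2487285  70.99939023 68.25746183]
```

```bash
python3 - <<'E'
from h import *
c=load("top0.npz"); W=cloud(c); Z=W[...,2]; g=cv2.cvtColor(c["color"],cv2.COLOR_BGR2GRAY)
def win(m,x,y,r): o=np.zeros(m.shape,np.uint8); o[y-r:y+r,x-r:x+r]=m[y-r:y+r,x-r:x+r]; return o*255
ring=win((Z>77.5)&(Z<92),128,188,28)
cs,h=cv2.findContours(ring,cv2.RETR_CCOMP,cv2.CHAIN_APPROX_NONE)
cs=sorted(cs,key=cv2.contourArea)[::-1]
o=ray(c,cs[0][:,0],84); p=o[:,:2]
def circ(p):
    A=np.c_[2*p,np.ones(len(p))]; s=np.linalg.lstsq(A,(p**2).sum(1),rcond=None)[0]; return s[:2],np.sqrt(s[2]+s[:2]@s[:2])
print("outer",circ(p),cv2.fitEllipse(cs[0]))
inn=ray(c,cs[1][:,0],84)[:,:2]; ctr=circ(p)[0]
r=np.linalg.norm(inn-ctr,axis=1); a=np.arctan2(*(inn-ctr)[:,::-1].T)
print("inner circ",circ(inn[r<25.5]))
# slot pixels: not ring, radius 25..32
v,u=np.where(win(Z<77.5,128,188,28)>0); q=ray(c,np.c_[u,v],84)[:,:2]-ctr
R=np.linalg.norm(q,axis=1); k=(R>24.5)&(R<31); 
th=np.arctan2(q[k,1],q[k,0]); print("slot pix",sorted(zip(th.round(2),R[k].round(1))))
print("slot axis", 0.5*np.angle(np.exp(2j*th).mean()))
for s in(0,1):
    kk=np.cos(th-s*np.pi)>0; print(q[k][kk].mean(0), np.arctan2(*q[k][kk].mean(0)[::-1]))
# wing
m=win((Z>88)&(Z<110),308,210,25); v,u=np.where(m>0); P=ray(c,np.c_[u,v],101)[:,:2]
rc=cv2.minAreaRect(P.astype(np.float32)); print("wing",rc,P.mean(0)); 
e,V=np.linalg.eigh(np.cov(P.T)); print("wing long axis ang",np.arctan2(V[1,1],V[0,1]))
m=win((Z>8)&(Z<20),308,210,25); v,u=np.where(m>0); print("lug px",list(zip(u,v))); print(ray(c,np.c_[u,v],16)[:,:2])
m=win((Z>63)&(Z<88),308,210,25); m2=win((Z>63),308,210,25); cs=max(cv2.findContours(m2,0,1)[0],key=cv2.contourArea)
print("body",cv2.fitEllipse(cs),circ(ray(c,cs[:,0],75)[:,:2]))
# block edges for yaw of station
b=win((Z>55)&(Z<77),128,188,60);rb=cv2.minAreaRect(np.argwhere(b>0)[:,::-1].astype(np.float32)); print("block",rb)
E
```

```text
outer (array([602.91377017, 212.46690917]), np.float64(40.402604244814526)) ((127.4013671875, 187.84300231933594), (43.22559356689453, 43.71516036987305), 71.40576934814453)
inner circ (array([602.86421337, 212.44049182]), np.float64(22.91588455134043))
slot pix [(np.float64(-3.13), np.float64(24.6)), (np.float64(-3.13), np.float64(26.5)), (np.float64(-3.13), np.float64(28.3)), (np.float64(-3.07), np.float64(30.2)), (np.float64(-3.06), np.float64(24.7)), (np.float64(-3.06), np.float64(26.5)), (np.float64(-3.06), np.float64(28.4)), (np.float64(-3.0), np.float64(28.5)), (np.float64(-3.0), np.float64(30.4)), (np.float64(-2.99), np.float64(26.7)), (np.float64(-2.98), np.float64(24.9)), (np.float64(-2.95), np.float64(30.7)), (np.float64(-2.93), np.float64(28.8)), (np.float64(-2.92), np.float64(27.0)), (np.float64(-2.91), np.float64(25.2)), (np.float64(-2.87), np.float64(29.2)), (np.float64(-2.86), np.float64(27.4)), (np.float64(-2.84), np.float64(25.6)), (np.float64(-2.81), np.float64(29.8)), (np.float64(-2.79), np.float64(28.0)), (np.float64(-2.77), np.float64(26.2)), (np.float64(0.06), 
[... 2599 characters left out ...]
751963]
 [ 545.52509812 -127.98021059]
 [ 545.55850935 -129.97288292]
 [ 545.59192026 -131.96553664]
 [ 543.4656425  -124.01870476]
 [ 543.49905857 -126.011111  ]
 [ 543.53247433 -128.00349862]
 [ 543.56588977 -129.99586764]
 [ 543.5993049  -131.98821804]
 [ 541.47361659 -124.0425922 ]
 [ 541.50703688 -126.03469519]
 [ 541.54045685 -128.02677958]
 [ 541.57387651 -130.01884536]
 [ 541.60729587 -132.01089254]]
body ((308.02154541015625, 209.22581481933594), (21.893823623657227, 22.43048667907715), 3.9553277492523193) (array([ 569.2706514 , -123.45440814]), np.float64(20.670337261610694))
block ((118.54696655273438, 189.39227294921875), (89.77050018310547, 105.9586181640625), 86.98721313476562)
```

```bash
python3 - <<'E'
from scipy.spatial.transform import Rotation as R
import numpy as np
r=R.from_euler("xyz",[-1.63912902,1.5696473,-1.87895828]); M=r.as_matrix(); print(M.round(4))
a=np.arctan2(M[1,1],M[0,1]); print("jaw yaw",a)
for t in (0.18+np.pi/2,): 
    d=(t-a+np.pi/2)%np.pi-np.pi/2; print("turn",d,d-np.sign(d)*np.pi)
E
```

```text
[[-3.000e-04  2.375e-01  9.714e-01]
 [-1.100e-03  9.714e-01 -2.375e-01]
 [-1.000e+00 -1.100e-03 -1.000e-04]]
jaw yaw 1.3309671117631823
turn 0.4198292150317142 -2.721763438558079
```

Call:
jog_arm --series '[0, 0, 0.42, 0.4384, -0.6576, 0.015, 1, 0, 0, 0.42, 0.4384, -0.6576, 0.015, 1, 0, 0, 0.42, 0.4384, -0.6576, 0.015, 1, 0, 0, 0.42, 0.4384, -0.6576, 0.015, 1, 0, 0, 0.42, 0.4384, -0.6576, 0.015, 1, 0, 0, 0.42, 0.4384, -0.6576, 0.015, 1, 0, 0, 0.42, 0.4384, -0.6576, 0.015, 1, 0, 0, 0.42, 0.4384, -0.6576, 0.015, 1, 0, 0, 0.42, 0.4384, -0.6576, 0.015, 1, 0, 0, 0.42, 0.4384, -0.6576, 0.015, 1, 0, 0, 0.42, 0.4384, -0.6576, 0.015, 1, 0, 0, 0.42, 0.4384, -0.6576, 0.015, 1, 0, 0, 0.42, 0.4384, -0.6576, 0.015, 1, 0, 0, 0.42, 0.4384, -0.6576, 0.015, 1, 0, 0, 0.42, 0.4384, -0.6576, 0.015, 1, 0, 0, 0.42, 0.4384, -0.6576, 0.015, 1]' --squeeze 40

```text
clock: 2.1
eef_pos: [568.7, -122.3, 199.9]
eef_rot: [0.201, 1.571, 0.382]
wrist_force: [-0.5, 0.1, -0.1]
finger_gap: 94.1
```

Call:
jog_arm --series '[0, 0, 0, 0, 0, -0.05, 0.2, 0, 0, 0, 0, 0, -0.09, -0.2, 0, 0, 0, 0, 0, -0.1025, -0.2, 0, 0, 0, 0, 0, -0.1025, -0.2, 0, 0, 0, 0, 0, -0.1025, -0.2]'

```text
clock: 2.72
eef_pos: [569.8, -123.4, 99.0]
eef_rot: [-0.459, 1.568, -0.279]
wrist_force: [0.2, -0.2, -0.5]
finger_gap: 47.5
```

```bash
python3 - <<'E'
from cell import manip
import cv2,numpy as np
s=manip.read_state(); print(s["eef_pos"],s["wrist_force"],s["finger_gap"])
a=manip.camera("scene"); b=manip.camera("top")
k=lambda im,x,y:cv2.resize(im[y-50:y+50,x-50:x+50],(400,400),interpolation=2)
cv2.imwrite("pics/pre.png",np.hstack([k(a["color"],258,225),k(b["color"],308,210)]))
E
```

```text
[ 569.83399416 -123.40976452   98.99133059] [ 0.18623227 -0.20459692 -0.47635049] 47.49600214376327
```

View pics/pre.png

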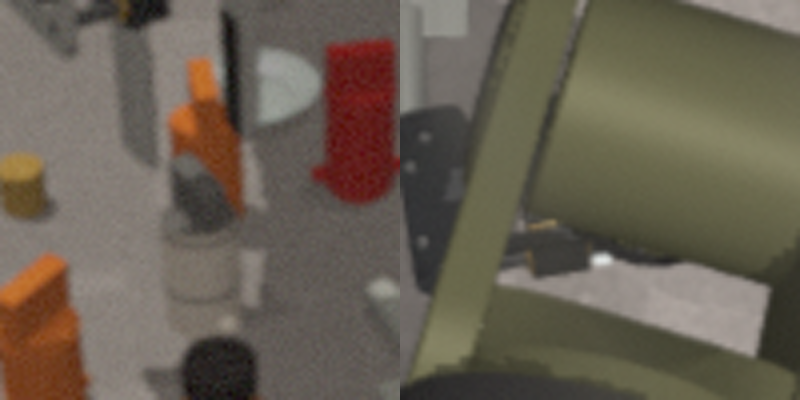

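The fingers straddle the wing, one at (140,100) and the other at (245,200) in the left crop. I'll close now.

Call:
jog_arm --series '[0, 0, 0, 0, 0, -0.001, -0.7, 0, 0, 0, 0, 0, -0.001, -1, 0, 0, 0, 0, 0, -0.001, -1, 0, 0, 0, 0, 0, -0.001, -1, 0, 0, 0, 0, 0, -0.001, -1, 0, 0, 0, 0, 0, -0.001, -1]' --squeeze 40

```text
clock: 3.58
eef_pos: [569.0, -123.4, 96.1]
eef_rot: [-0.468, 1.571, -0.287]
wrist_force: [0.4, 0.3, -0.4]
finger_gap: 0.5
```

```bash
python3 - <<'E'
from cell import manip
import cv2,numpy as np
s=manip.read_state(); print(s)
a=manip.camera("scene"); b=manip.camera("top"); np.savez("s1.npz",**a)
k=lambda im,x,y:cv2.resize(im[y-50:y+50,x-50:x+50],(400,400),interpolation=2)
cv2.imwrite("pics/clo.png",np.hstack([k(a["color"],258,225),k(b["color"],308,210)]))
cv2.imwrite("pics/clo_s.png",a["color"])
E
```

```text
{'clock': 3.575, 'joints': array([-2.76367471e-01,  4.54787385e-01,  1.52299589e+00, -3.62679837e-07,
        1.16377920e+00, -2.02736838e+00]), 'qd': array([-9.14810666e-05, -6.48791005e-04, -1.27576225e-03, -5.54932158e-04,
       -1.43495427e-04, -1.86664070e-03]), 'effort': array([-3.24497916e-03, -5.94351840e+01, -3.28597212e+01, -4.35132359e-02,
        6.06438657e-02, -4.41834550e-05]), 'eef_pos': array([ 569.04037444, -123.35082866,   96.14748801]), 'eef_rot': array([-0.467607  ,  1.57076614, -0.28740227]), 'wrist_force': array([ 0.35486531,  0.33907447, -0.35952454]), 'moment': array([ 0.02682328, -0.06682547, -0.00011138]), 'finger_gap': 0.45063068025253433}
```

View pics/clo.png

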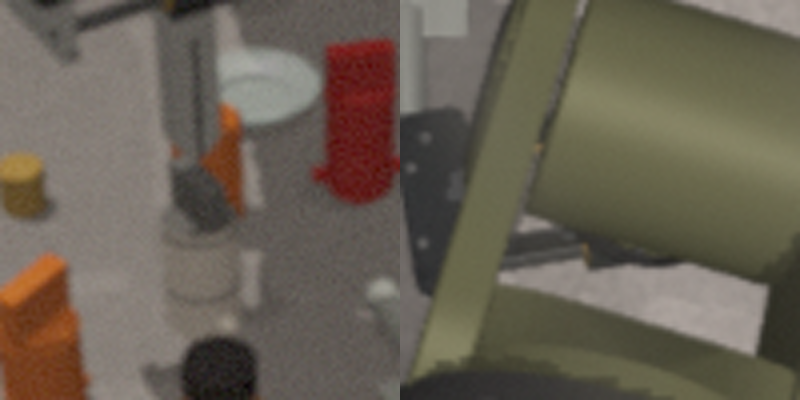

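View pics/clo_s.png

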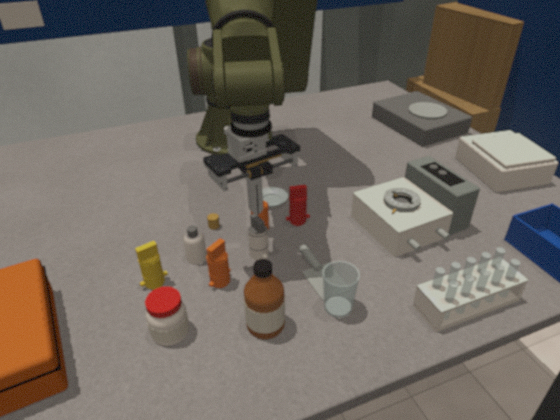

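```bash
python3 - <<'E'
from h import *
np.set_printoptions(suppress=True,linewidth=150)
c=load("s1.npz"); W=cloud(c); c0=load("scene0.npz"); W0=cloud(c0)
for v in range(180,232,3): print(v,[tuple(W[v,u].astype(int)) for u in range(248,266,4)])
print("wing before")
for v in range(212,232,3): print(v,[tuple(W0[v,u].astype(int)) for u in range(248,270,4)])
print("expected tip",proj(c,[569,-123.4,77]),proj(c,[569,-123.4,96]), proj(c,[569,-123.4,101]))
E
```

```text
180 [(np.int64(569), np.int64(-135), np.int64(197)), (np.int64(606), np.int64(-138), np.int64(219)), (np.int64(571), np.int64(-119), np.int64(194)), (np.int64(574), np.int64(-112), np.int64(194)), (np.int64(284), np.int64(-1), np.int64(2))]
183 [(np.int64(567), np.int64(-134), np.int64(189)), (np.int64(581), np.int64(-131), np.int64(197)), (np.int64(570), np.int64(-119), np.int64(187)), (np.int64(573), np.int64(-112), np.int64(187)), (np.int64(297), np.int64(-6), np.int64(1))]
186 [(np.int64(566), np.int64(-135), np.int64(182)), (np.int64(581), np.int64(-131), np.int64(190)), (np.int64(578), np.int64(-122), np.int64(185)), (np.int64(576), np.int64(-113), np.int64(182)), (np.int64(311), np.int64(-12), np.int64(0))]
189 [(np.int64(566), np.int64(-135), np.int64(175)), (np.int64(580), np.int64(-131), np.int64(182)), (np.int64(579), np.int64(-122), np.int64(179)), (np.int64(575), np.int64(-113), np.int64(174)), (np.int64(344), np.int64(-24), np.int64(14))]
192 [(np.int64(565), np.int64(-135), np.int64(167)), (np.int64(581), np.int64(-132), np.int64(176)), (np.int64(579), np.int64(-123), 
[... 4638 characters left out ...]
.int64(-71), np.int64(20))]
227 [(np.int64(464), np.int64(-110), np.int64(0)), (np.int64(554), np.int64(-128), np.int64(69)), (np.int64(575), np.int64(-126), np.int64(83)), (np.int64(590), np.int64(-122), np.int64(93)), (np.int64(589), np.int64(-113), np.int64(89)), (np.int64(499), np.int64(-72), np.int64(12))]
230 [(np.int64(567), np.int64(-141), np.int64(74)), (np.int64(564), np.int64(-131), np.int64(69)), (np.int64(572), np.int64(-125), np.int64(73)), (np.int64(589), np.int64(-122), np.int64(84)), (np.int64(586), np.int64(-112), np.int64(79)), (np.int64(501), np.int64(-73), np.int64(5))]
expected tip [[256.35393969 227.46202283]] [[255.94706346 220.26602255]] [[255.83837955 218.34384223]]
```

```bash
python3 - <<'E'
from h import *
c=load("scene0.npz"); W=cloud(c)
k=c["color"][0:80,370:460]; cv2.imwrite("pics/g0.png",cv2.resize(k,None,fx=7,fy=7,interpolation=2))
m=(W[...,1]>460)&(W[...,1]<610)&(W[...,0]>90)&(W[...,0]<170)&(W[...,2]>120)
v,u=np.where(m); P=W[m]; print(P.min(0),P.max(0)); 
for z in range(120,330,10):
    q=P[(P[:,2]>=z)&(P[:,2]<z+10)]; print(z,len(q), q.min(0).astype(int) if len(q) else'', q.max(0).astype(int) if len(q) else '')
print("tip proj",proj(c,[[130.6,534,165],[130.6,534,184.6],[130.6,534,262]]))
E
```

```text
[ 91.32723417 460.02232886 204.19520334] [169.85756241 609.79962093 398.09771384]
120 0  
130 0  
140 0  
150 0  
160 0  
170 0  
180 0  
190 0  
200 15 [108 483 204] [153 585 209]
210 33 [105 475 210] [156 589 219]
220 38 [109 473 220] [154 587 229]
230 37 [109 474 230] [158 591 239]
240 44 [106 474 240] [155 592 249]
250 42 [111 476 250] [155 590 259]
260 43 [106 473 260] [155 589 269]
270 40 [111 474 270] [154 592 279]
280 42 [104 474 280] [156 588 289]
290 39 [119 474 290] [160 595 299]
300 36 [ 94 461 300] [169 592 309]
310 180 [ 91 460 310] [169 588 319]
320 110 [105 460 320] [169 609 329]
tip proj [[403.21035374  76.98802639]
 [404.12315241  70.85583168]
 [407.8771795   45.63622334]]
```

View pics/g0.png

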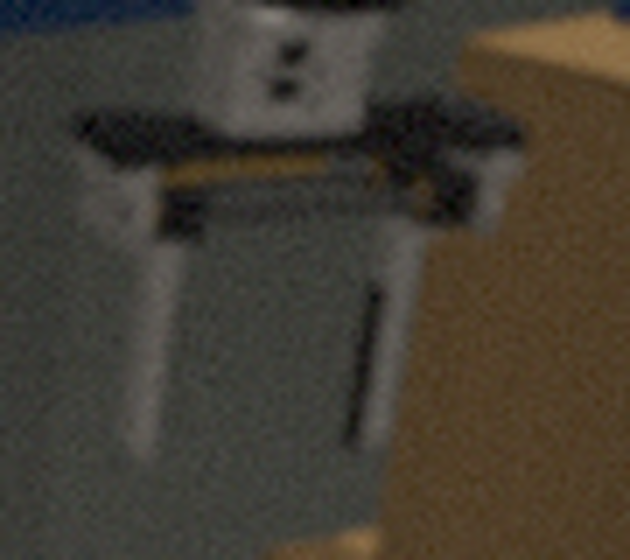

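The camera shows the closed fingertips at z≈118. At the start they were at about 204 while the reported TCP was at 184.6. So the real tips sit about 20 mm *above* the reported TCP, where the description says 19 mm below. x and y agree. The fingers closed in air above the wing, so I'll open, go lower and check with the camera.

Call:
jog_arm --series '[0, 0, 0, 0, 0, 0, 0.2, 0, 0, 0, 0, 0, 0, 0.2, 0, 0, 0, 0, 0, 0, 0.2, 0, 0, 0, 0, 0, 0, 0.2, 0, 0, 0, 0, 0, -0.015, 0.2, 0, 0, 0, 0, 0, -0.03, 0.2, 0, 0, 0, 0, 0, -0.033, 0.2, 0, 0, 0, 0, 0, -0.033, 0.2]'

```text
clock: 4.68
eef_pos: [568.9, -123.3, 62.8]
eef_rot: [2.687, 1.57, 2.867]
wrist_force: [0.1, -0.3, -1.1]
finger_gap: 56.4
```

```bash
python3 - <<'E'
from cell import manip
from h import *
s=manip.read_state(); print(s["eef_pos"],s["wrist_force"],s["finger_gap"])
a=manip.camera("scene"); np.savez("s2.npz",**a); W=cloud(a)
k=lambda im,x,y:cv2.resize(im[y-50:y+50,x-50:x+50],(600,600),interpolation=2)
cv2.imwrite("pics/pre2.png",k(a["color"],258,210))
E
```

```text
[ 568.91568592 -123.3315328    62.78928756] [ 0.07738676 -0.29191233 -1.08288569] 56.40397255260572
```

View pics/pre2.png

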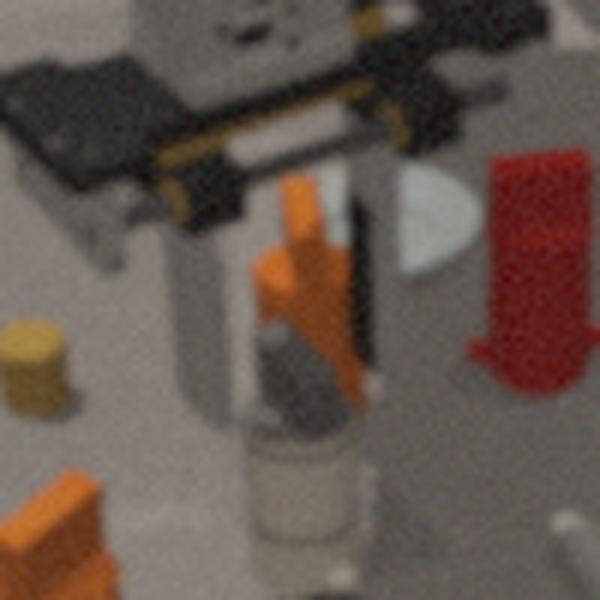

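```bash
python3 - <<'E'
from h import *
W=cloud(load("s2.npz"))
for v in range(218,234,2): print(v,[tuple(W[v,u].round(0).astype(int).tolist()) for u in (239,241,243,245,266,268,270)])
E
```

```text
218 [(578, -162, 119), (585, -159, 123), (584, -155, 122), (581, -150, 118), (505, -78, 44), (565, -95, 90), (572, -93, 95)]
220 [(575, -161, 112), (583, -159, 117), (582, -155, 115), (584, -151, 115), (504, -78, 38), (560, -93, 81), (572, -93, 89)]
222 [(574, -161, 107), (585, -160, 114), (584, -156, 111), (582, -151, 109), (502, -78, 31), (500, -72, 27), (466, -55, -1)]
224 [(575, -162, 102), (584, -160, 108), (583, -156, 106), (585, -152, 106), (503, -78, 26), (501, -72, 22), (475, -58, 0)]
226 [(571, -161, 94), (584, -161, 103), (585, -157, 102), (584, -152, 100), (564, -100, 70), (497, -72, 14), (481, -61, -1)]
228 [(459, -131, -1), (582, -160, 96), (584, -157, 97), (583, -152, 94), (570, -102, 70), (501, -73, 11), (490, -64, 0)]
230 [(468, -134, 0), (467, -129, -2), (584, -157, 92), (584, -153, 90), (574, -104, 68), (500, -73, 4), (494, -66, -2)]
232 [(473, -136, -2), (477, -132, 0), (478, -128, -1), (482, -124, 1), (583, -107, 70), (501, -73, -1), (505, -70, 1)]
```

Left fingertip is at z≈86–88, measured near pixel (244,231). I'll go down another 5 mm and close.

Call:
jog_arm --series '[0, 0, 0, 0, 0, -0.005, 0.2, 0, 0, 0, 0, 0, -0.005, -0.6, 0, 0, 0, 0, 0, -0.005, -1, 0, 0, 0, 0, 0, -0.005, -1, 0, 0, 0, 0, 0, -0.005, -1, 0, 0, 0, 0, 0, -0.005, -1, 0, 0, 0, 0, 0, -0.005, -1]' --squeeze 40

```text
clock: 5.6
eef_pos: [569.0, -123.3, 58.1]
eef_rot: [2.735, 1.571, 2.915]
wrist_force: [0.4, -0.1, -0.4]
finger_gap: 13.6
```

Call:
jog_arm --series '[0, 0, 0, 0, 0, 0.03, -1, 0, 0, 0, 0, 0, 0.08, -1, 0, 0, 0, 0, 0, 0.125, -1, 0, 0, 0.005, 0.01, 0.05, 0.125, -1, 0, 0, 0.01, 0.02, 0.11, 0.125, -1, 0, 0, 0.013, 0.025, 0.17, 0.125, -1, 0, 0, 0.013, 0.03, 0.23, 0.125, -1, 0, 0, 0.013, 0.0339, 0.29, 0.125, -1, 0, 0, 0.013, 0.0339, 0.325, 0.125, -1, 0, 0, 0.013, 0.0339, 0.3358, 0.125, -1, 0, 0, 0.013, 0.0339, 0.3358, 0.125, -1, 0, 0, 0.013, 0.0339, 0.3358, 0.125, -1]'

```text
clock: 7.1
eef_pos: [603.1, 211.1, 183.2]
eef_rot: [-1.84, 1.571, -1.648]
wrist_force: [-0.5, 0.4, -2.3]
finger_gap: 13.6
```

```bash
python3 - <<'E'
from cell import manip
from h import *
s=manip.read_state(); print(s["eef_pos"],s["eef_rot"],s["wrist_force"],s["moment"],s["finger_gap"])
a=manip.camera("scene"); np.savez("s3.npz",**a); b=manip.camera("top"); np.savez("t3.npz",**b)
k=lambda im,x,y,r:cv2.resize(im[y-r:y+r,x-r:x+r],(400,400),interpolation=2)
cv2.imwrite("pics/abv.png",np.hstack([k(a["color"],402,160,60),k(b["color"],128,188,60)]))
E
```

```text
[603.13683037 211.09159145 183.17987924] [-1.83987305  1.57056893 -1.64802237] [-0.47623538  0.44433616 -2.34984781] [ 0.0241093   0.00119988 -0.02246642] 13.625467276369035
```

View pics/abv.png

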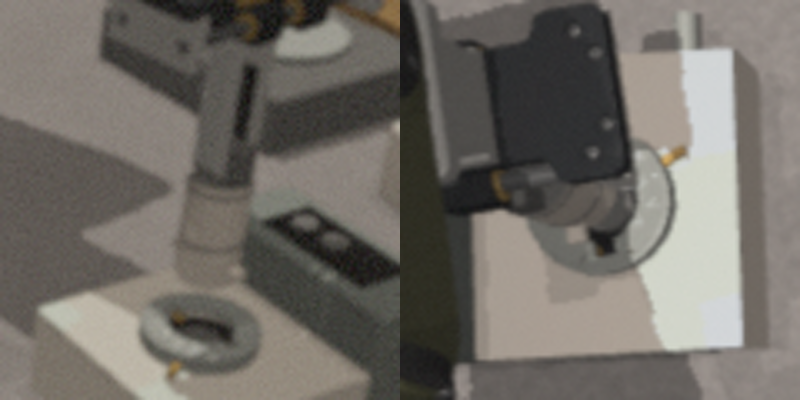

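```bash
cat >> h.py <<'E'
from scipy.optimize import least_squares
def circR(p,R,x0):
    f=lambda s:np.hypot(p[:,0]-s[0],p[:,1]-s[1])-R
    r=least_squares(f,x0,loss="soft_l1",f_scale=1.0); return r.x,np.std(f(r.x))
def body(c,x0,z0,z1):
    W=cloud(c); m=(W[...,2]>z0)&(W[...,2]<z1)&(np.hypot(W[...,0]-x0[0],W[...,1]-x0[1])<28); P=W[m]; return circR(P[:,:2],21,x0),len(P),P
E
python3 - <<'E'
from h import *
c=load("s3.npz"); c0=load("scene0.npz")
u=(603,212)
for z in((135,160),(160,190)): print(body(c,u,*z)[:2])
print("on bench, scene:",body(c0,(569,-123),22,68)[:2])
W=cloud(c); m=(np.hypot(W[...,0]-603,W[...,1]-212)<30)&(W[...,2]>90); print("min z",np.percentile(W[m][:,2],[0.5,1,2,5]))
# ring from scene
W=cloud(c0); m=((W[...,2]>79)&(W[...,2]<90)&(np.hypot(W[...,0]-603,W[...,1]-212)<50)).astype(np.uint8)*255
cs=sorted(cv2.findContours(m,cv2.RETR_CCOMP,cv2.CHAIN_APPROX_NONE)[0],key=cv2.contourArea)[::-1]
for k in cs[:2]: 
    p=ray(c0,k[:,0],84)[:,:2]; A=np.c_[2*p,np.ones(len(p))]; s=np.linalg.lstsq(A,(p**2).sum(1),rcond=None)[0]; print("ring",s[:2],np.sqrt(s[2]+s[:2]@s[:2]))
P=ray(c0,np.column_stack(np.where(m>0))[:,::-1],84); print(P[:,:2].mean(0))
E
```

```text
((array([602.98193851, 213.05408239]), np.float64(1.8747829554367437)), 210)
((array([602.67900726, 213.06725218]), np.float64(1.2402905114885308)), 242)
on bench, scene: ((array([ 568.3247073 , -120.30025564]), np.float64(1.4832013656845677)), 327)
min z [128.11975203 129.72188179 132.7431684  139.76414676]
ring [606.00602048 214.35564256] 41.57873990055021
ring [605.6432018  214.79908965] 23.202922314751916
[607.23239464 213.72660645]
```

```bash
python3 - <<'E'
from h import *
from cell import manip
s=manip.read_state();print(s["eef_pos"])
c=load("t3.npz"); W=cloud(c); 
im=cv2.resize(c["color"][180:220,100:150],None,fx=14,fy=14,interpolation=2); cv2.imwrite("pics/lug.png",im)
m=(W[...,2]>128)&(W[...,2]<148)&(np.hypot(W[...,0]-578,W[...,1]-208)<12)
v,u=np.where(m); print(list(zip(u,v)),W[m].round(0).tolist()); print(ray(c,[[120.5,198.5]],141))
E
```

```text
[603.16219654 211.21921383 183.30274552]
[(np.int64(122), np.int64(194)), (np.int64(123), np.int64(194)), (np.int64(124), np.int64(194)), (np.int64(120), np.int64(195)), (np.int64(121), np.int64(195)), (np.int64(122), np.int64(195)), (np.int64(123), np.int64(195)), (np.int64(124), np.int64(195)), (np.int64(125), np.int64(195)), (np.int64(118), np.int64(196)), (np.int64(119), np.int64(196)), (np.int64(120), np.int64(196)), (np.int64(121), np.int64(196)), (np.int64(122), np.int64(196)), (np.int64(123), np.int64(196)), (np.int64(124), np.int64(196)), (np.int64(118), np.int64(197)), (np.int64(119), np.int64(197)), (np.int64(120), np.int64(197)), (np.int64(121), np.int64(197)), (np.int64(122), np.int64(197)), (np.int64(123), np.int64(197)), (np.int64(124), np.int64(197)), (np.int64(118), np.int64(198)), (np.int64(119), np.int64(198)), (np.int64(120), np.int64(198)), (np.int64(121), np.int64(198)), (np.int64(122), np.int64(198)), (np.int64(123), np.int64(198)), (np.int64(124), np.int64(198)), (np.int64(119), np.int64(199)), (np.int64(120), np.int64(199)), (np.int64(121), np.int64(199)), (n
[... 595 characters left out ...]
02.0, 142.0], [582.0, 200.0, 144.0], [583.0, 201.0, 136.0], [581.0, 209.0, 140.0], [581.0, 207.0, 142.0], [581.0, 207.0, 139.0], [581.0, 204.0, 140.0], [581.0, 202.0, 142.0], [581.0, 200.0, 143.0], [581.0, 200.0, 137.0], [579.0, 209.0, 142.0], [579.0, 207.0, 142.0], [579.0, 205.0, 142.0], [579.0, 204.0, 142.0], [579.0, 202.0, 141.0], [579.0, 200.0, 142.0], [579.0, 200.0, 137.0], [577.0, 207.0, 142.0], [577.0, 205.0, 142.0], [577.0, 204.0, 140.0], [577.0, 203.0, 139.0], [577.0, 200.0, 143.0], [578.0, 200.0, 138.0], [575.0, 207.0, 141.0], [575.0, 205.0, 142.0], [575.0, 203.0, 143.0], [576.0, 202.0, 141.0], [576.0, 202.0, 136.0], [576.0, 201.0, 133.0]]
[[578.10855853 204.78873194 141.        ]]
```

View pics/lug.png

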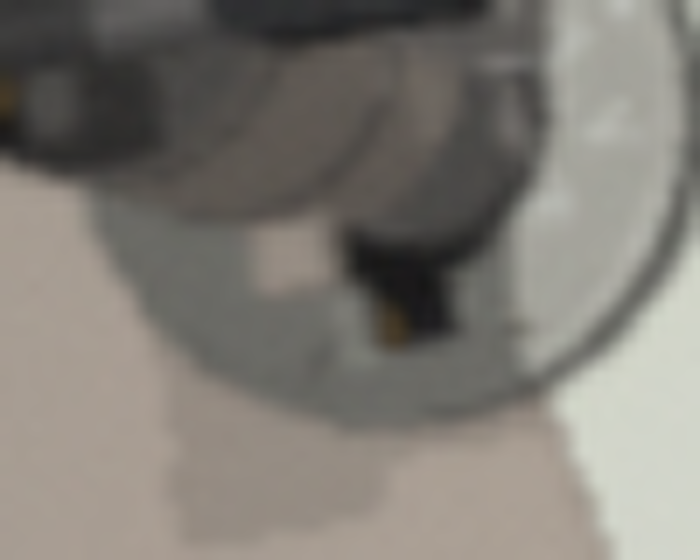

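Call:
jog_arm --series '[0, 0, 0, 0, 0.001, -0.015, -1, 0, 0, 0, 0, 0.001, -0.025, -1, 0, 0, 0, 0, 0.001, -0.025, -1, 0, 0, 0, 0, 0.001, -0.025, -1]'

```text
clock: 7.7
eef_pos: [603.0, 213.5, 158.3]
eef_rot: [-0.01, 1.571, 0.183]
wrist_force: [-0.6, -0.7, -2.5]
finger_gap: 13.5
```

```bash
cat > st.py <<'E'
from cell import manip
from scipy.spatial.transform import Rotation as R
import numpy as np
def show():
    s=manip.read_state(); M=R.from_euler("xyz",s["eef_rot"]).as_matrix()
    print(s["clock"],s["eef_pos"].round(2),"wing yaw",round(np.arctan2(M[1,1],M[0,1])-np.pi/2,4),"tilt",M[:2,0].round(4),"F",s["wrist_force"].round(2),"M",s["moment"].round(3),"gap",s["finger_gap"].round(2))
E
python3 - <<'E'
from st import *; from h import *
show(); manip.camera("scene"); show(); c=manip.camera("top"); np.savez("t4.npz",**c); show()
cv2.imwrite("pics/lug2.png",cv2.resize(c["color"][170:220,100:150],None,fx=12,fy=12,interpolation=2))
a=manip.camera("scene"); np.savez("s4.npz",**a); print(body(a,(603,212),112,135)[:2],body(a,(603,212),135,165)[:2])
cv2.imwrite("pics/s4.png",cv2.resize(a["color"][130:230,352:452],None,fx=6,fy=6,interpolation=2))
E
```

```text
Traceback (most recent call last):
  File "st.py", line 6, in show
    print(s["clock"],s["eef_pos"].round(2),"wing yaw",round(np.arctan2(M[1,1],M[0,1])-np.pi/2,4),"tilt",M[:2,0].round(4),"F",s["wrist_force"].round(2),"M",s["moment"].round(3),"gap",s["finger_gap"].round(2))
                                                                                                                                                                                      ^^^^^^^^^^^^^^^^^^^^^
AttributeError: 'float' object has no attribute 'round'
```

```bash
sed -i 's/s\["finger_gap"\].round(2)/round(float(s["finger_gap"]),2)/' st.py
python3 - <<'E'
from st import *; from h import *
show(); c=manip.camera("top"); np.savez("t4.npz",**c); show()
cv2.imwrite("pics/lug2.png",cv2.resize(c["color"][170:220,100:150],None,fx=12,fy=12,interpolation=2))
a=manip.camera("scene"); np.savez("s4.npz",**a); print(body(a,(603,212),112,135)[:2],body(a,(603,212),135,165)[:2])
cv2.imwrite("pics/s4.png",cv2.resize(a["color"][130:230,352:452],None,fx=6,fy=6,interpolation=2))
W=cloud(c)
for v in range(192,204): print(v,[(u,int(W[v,u,2])) for u in range(114,134)])
E
```

```text
7.7 [603.04 213.48 158.32] wing yaw 0.1932 tilt [0.0003 0.    ] F [-0.65 -0.68 -2.55] M [ 0.066 -0.019  0.044] gap 13.52
7.75 [603.11 213.5  158.52] wing yaw 0.1932 tilt [0.0006 0.0002] F [ 0.6  -0.05 -1.3 ] M [ 0.011 -0.069 -0.022] gap 13.56
((array([603.20621306, 215.39258543]), np.float64(1.8508409614732606)), 184) ((array([602.72561069, 215.18746987]), np.float64(1.1776717824968408)), 234)
192 [(114, 179), (115, 176), (116, 171), (117, 173), (118, 172), (119, 164), (120, 162), (121, 157), (122, 153), (123, 152), (124, 146), (125, 144), (126, 137), (127, 135), (128, 131), (129, 126), (130, 122), (131, 119), (132, 113), (133, 108)]
193 [(114, 173), (115, 169), (116, 169), (117, 167), (118, 159), (119, 159), (120, 156), (121, 154), (122, 151), (123, 144), (124, 143), (125, 139), (126, 136), (127, 129), (128, 125), (129, 122), (130, 116), (131, 111), (132, 110), (133, 104)]
194 [(114, 169), (115, 164), (116, 160), (117, 158), (118, 154), (119, 153), (120, 152), (121, 146), (122, 145), (123, 141), (124, 133), (125, 134), (126, 133), (127, 126), (128, 121), (129, 116), (130, 112), (131
[... 1409 characters left out ...]
32, 8), (133, 83)]
201 [(114, 84), (115, 83), (116, 79), (117, 83), (118, 80), (119, 83), (120, 85), (121, 82), (122, 114), (123, 118), (124, 114), (125, 116), (126, 116), (127, 115), (128, 108), (129, 6), (130, 10), (131, 68), (132, 69), (133, 85)]
202 [(114, 80), (115, 84), (116, 83), (117, 86), (118, 84), (119, 80), (120, 84), (121, 83), (122, 82), (123, 112), (124, 83), (125, 84), (126, 80), (127, 76), (128, 71), (129, 68), (130, 69), (131, 69), (132, 68), (133, 84)]
203 [(114, 85), (115, 86), (116, 84), (117, 82), (118, 84), (119, 85), (120, 81), (121, 83), (122, 79), (123, 83), (124, 83), (125, 85), (126, 84), (127, 79), (128, 70), (129, 68), (130, 67), (131, 67), (132, 69), (133, 83)]
```

View pics/lug2.png

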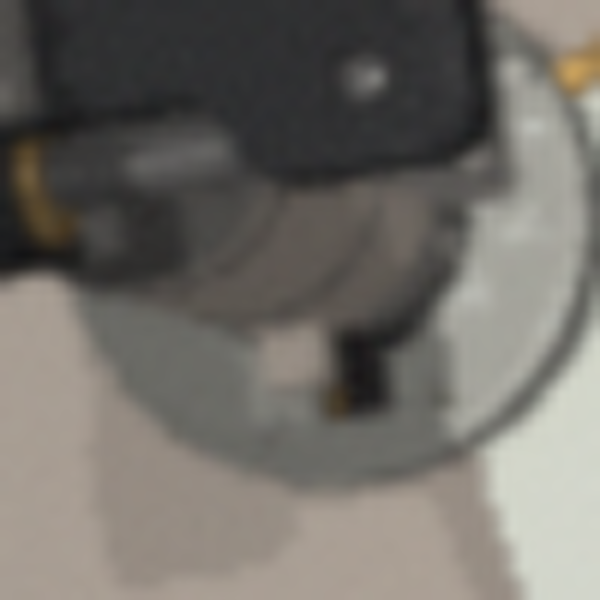

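View pics/s4.png

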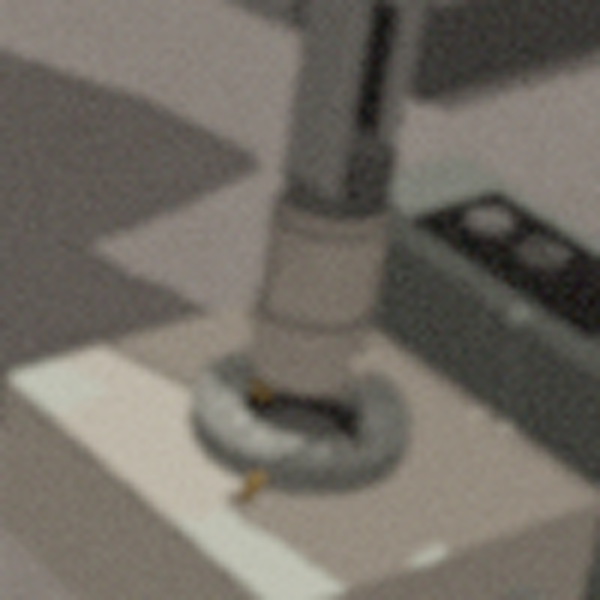

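```bash
python3 - <<'E'
from st import *; from h import *
c=load("t4.npz"); W=cloud(c)
m=(W[...,2]>109)&(W[...,2]<121); m[:198]=0;m[203:]=0;m[:,:118]=0;m[:,129:]=0
v,u=np.where(m); print(len(u),ray(c,[[u.mean(),v.mean()]],116),[ray(c,[[u.mean(),v.max()+.5]],116)])
L=ray(c,[[u.min()-.5,199.5],[u.max()+.5,199.5],[121.5,199.5],[127.5,199.5]],116);print(L)
b=np.array([602.9,212.45]);
for cx in ((603.05,213.5),): 
  for r in(24,27,29): print(r,np.array(cx)-r*np.array([np.cos(.193),np.sin(.193)]))
show()
E
```

```text
25 [[578.29668935 206.32533184 116.        ]] [array([[573.12249016, 206.12011268, 116.        ]])]
[[578.38798228 211.56807187 116.        ]
 [578.56595842 200.88320433 116.        ]
 [578.38798228 211.56807187 116.        ]
 [578.56595842 200.88320433 116.        ]]
24 [579.49560223 208.89670272]
27 [576.55130251 208.32129056]
29 [574.58843603 207.93768245]
7.8 [603.09 213.52 158.53] wing yaw 0.1932 tilt [0.0006 0.0002] F [ 0.05  1.39 -1.82] M [0.006 0.02  0.006] gap 13.87
```

Call:
jog_arm --series '[0, 0, 0, 0.001, 0, -0.01, -1, 0, 0, 0, 0.001, 0, -0.015, -1, 0, 0, 0, 0.001, 0, -0.017, -1, 0, 0, 0, 0.001, 0, -0.018, -1, 0, 0, 0, 0.001, 0, -0.019, -1]'

```text
clock: 8.43
eef_pos: [604.0, 213.5, 139.3]
eef_rot: [0.12, 1.57, 0.314]
wrist_force: [-0.4, -0.4, -1.4]
finger_gap: 13.7
```

```bash
python3 - <<'E'
from st import *
show()
E
```

```text
8.425 [604.03 213.48 139.27] wing yaw 0.1932 tilt [0.0004 0.0001] F [-0.43 -0.45 -1.39] M [0.053 0.002 0.022] gap 13.73
```

Call:
jog_arm --series '[0, 0, 0, 0, 0, -0.001, -1, 0, 0, 0, 0, 0, -0.002, -1, 0, 0, 0, 0, 0, -0.003, -1, 0, 0, 0, 0, 0, -0.003, -1]'

```text
clock: 8.93
eef_pos: [603.8, 213.7, 136.0]
eef_rot: [2.196, 1.57, 2.389]
wrist_force: [-1.2, 2.7, -1.2]
finger_gap: 13.8
```

```bash
python3 - <<'E'
from st import *
show()
E
```

```text
8.925 [603.79 213.68 136.  ] wing yaw 0.1934 tilt [-0.0003  0.0003] F [-1.22  2.68 -1.17] M [0.793 0.324 0.004] gap 13.77
```

Call:
jog_arm --series '[0, 0, 0, -0.0003, 0.0006, 0, -1, 0, 0, 0, -0.0003, 0.0006, -0.0005, -1, 0, 0, 0, -0.0003, 0.0006, -0.001, -1, 0, 0, 0, -0.0003, 0.0006, -0.001, -1]'

```text
clock: 9.43
eef_pos: [603.6, 214.0, 135.1]
eef_rot: [-2.312, 1.571, -2.119]
wrist_force: [-1.5, 1.7, -0.9]
finger_gap: 13.6
```

```bash
python3 - <<'E'
from st import *
show()
E
```

```text
9.425 [603.63 213.99 135.11] wing yaw 0.1932 tilt [-0.     -0.0001] F [-1.46  1.7  -0.89] M [ 0.334  0.148 -0.012] gap 13.58
```

Call:
jog_arm --series '[0, 0, 0, -0.0003, 0.0006, 0, -1, 0, 0, 0, -0.0003, 0.0006, -0.001, -1, 0, 0, 0, -0.0003, 0.0006, -0.002, -1, 0, 0, 0, -0.0003, 0.0006, -0.002, -1]'

```text
clock: 9.93
eef_pos: [603.3, 214.6, 133.0]
eef_rot: [-2.636, 1.571, -2.443]
wrist_force: [-0.3, -0.1, -1.6]
finger_gap: 13.5
```

```bash
python3 - <<'E'
from st import *
show()
E
```

```text
9.925 [603.31 214.58 133.02] wing yaw 0.1931 tilt [-0.0002 -0.0001] F [-0.3  -0.08 -1.6 ] M [ 0.019 -0.005  0.   ] gap 13.53
```

Call:
jog_arm --series '[0, 0, 0, 0, 0.0006, -0.001, -1, 0, 0, 0, 0, 0.0006, -0.002, -1, 0, 0, 0, 0, 0.0006, -0.0025, -1, 0, 0, 0, 0, 0.0006, -0.0025, -1]'

```text
clock: 10.42
eef_pos: [603.3, 215.2, 130.6]
eef_rot: [-2.359, 1.571, -2.166]
wrist_force: [-0.3, 0.9, -2.0]
finger_gap: 13.7
```

```bash
python3 - <<'E'
from st import *
show()
E
```

```text
10.425 [603.32 215.24 130.61] wing yaw 0.1932 tilt [-0.     -0.0001] F [-0.34  0.92 -1.97] M [ 0.054 -0.038 -0.015] gap 13.71
```

Call:
jog_arm --series '[0, 0, 0, 0, 0, -0.001, -1, 0, 0, 0, 0, 0, -0.002, -1, 0, 0, 0, 0, 0, -0.003, -1, 0, 0, 0, 0, 0, -0.003, -1]'

```text
clock: 10.92
eef_pos: [603.4, 215.3, 127.8]
eef_rot: [0.065, 1.57, 0.258]
wrist_force: [-0.8, -0.0, 1.0]
finger_gap: 13.8
```

```bash
python3 - <<'E'
from st import *
show()
E
```

```text
10.925 [603.44 215.3  127.8 ] wing yaw 0.1932 tilt [0.0004 0.0001] F [-0.84 -0.05  0.98] M [0.013 0.05  0.032] gap 13.77
```

Call:
jog_arm --series '[0, 0, 0, 0, 0, -0.001, -1, 0, 0, 0, 0, 0, -0.002, -1, 0, 0, 0, 0, 0, -0.003, -1, 0, 0, 0, 0, 0, -0.004, -1, 0, 0, 0, 0, 0, -0.004, -1]'

```text
clock: 11.55
eef_pos: [603.4, 215.3, 123.7]
eef_rot: [0.085, 1.571, 0.278]
wrist_force: [-0.4, 0.8, 2.5]
finger_gap: 13.7
```

```bash
python3 - <<'E'
from st import *
show()
E
```

```text
11.55 [603.39 215.27 123.67] wing yaw 0.1932 tilt [0.0002 0.0001] F [-0.43  0.78  2.49] M [ 0.068 -0.069  0.019] gap 13.72
```

Call:
jog_arm --series '[0, 0, 0, 0, 0, -0.001, -1, 0, 0, 0, 0, 0, -0.002, -1, 0, 0, 0, 0, 0, -0.003, -1, 0, 0, 0, 0, 0, -0.004, -1, 0, 0, 0, 0, 0, -0.005, -1, 0, 0, 0, 0, 0, -0.005, -1]'

```text
clock: 12.3
eef_pos: [603.4, 215.3, 118.7]
eef_rot: [0.107, 1.571, 0.3]
wrist_force: [0.3, 1.5, 3.1]
finger_gap: 14.0
```

```bash
python3 - <<'E'
from st import *
show()
E
```

```text
12.3 [603.36 215.27 118.69] wing yaw 0.1932 tilt [0.0001 0.    ] F [0.32 1.47 3.15] M [ 0.046  0.001 -0.054] gap 14.03
```

Call:
jog_arm --series '[0, 0, 0, 0, 0, -0.0006, -1, 0, 0, -0.03, 0, 0, -0.0006, -1, 0, 0, -0.06, 0, 0, -0.0006, -1, 0, 0, -0.09, 0, 0, -0.0006, -1, 0, 0, -0.12, 0, 0, -0.0006, -1, 0, 0, -0.15, 0, 0, -0.0006, -1, 0, 0, -0.15, 0, 0, -0.0006, -1]'

```text
clock: 13.18
eef_pos: [603.4, 215.4, 118.1]
eef_rot: [0.999, 1.57, 1.042]
wrist_force: [0.8, 2.5, 5.1]
finger_gap: 14.0
```

```bash
python3 - <<'E'
from st import *
show()
E
```

```text
13.175 [603.37 215.41 118.1 ] wing yaw 0.0423 tilt [0.0002 0.0003] F [0.82 2.51 5.14] M [ 0.636 -0.126  0.125] gap 13.97
```

Call:
jog_arm --series '[0, 0, -0.04, 0, 0.0003, 0, -1, 0, 0, -0.08, 0, 0.0006, 0, -1, 0, 0, -0.12, 0, 0.0006, 0, -1, 0, 0, -0.16, 0, 0.0006, 0, -1, 0, 0, -0.2, 0, 0.0006, 0, -1, 0, 0, -0.2, 0, 0.0006, 0, -1]'

```text
clock: 13.92
eef_pos: [603.4, 215.6, 118.1]
eef_rot: [-1.332, 1.57, -1.49]
wrist_force: [-0.2, 0.3, 5.3]
finger_gap: 13.8
```

```bash
python3 - <<'E'
from st import *; from h import *
show()
a=manip.camera("scene"); b=manip.camera("top")
k=lambda im,x,y,r:cv2.resize(im[y-r:y+r,x-r:x+r],(400,400),interpolation=2)
cv2.imwrite("pics/trn.png",np.hstack([k(a["color"],402,170,50),k(b["color"],128,188,40)]))
E
```

```text
13.925 [603.37 215.61 118.11] wing yaw -0.1579 tilt [ 0.     -0.0004] F [-0.24  0.32  5.28] M [ 0.09  -0.115  0.121] gap 13.76
```

View pics/trn.png

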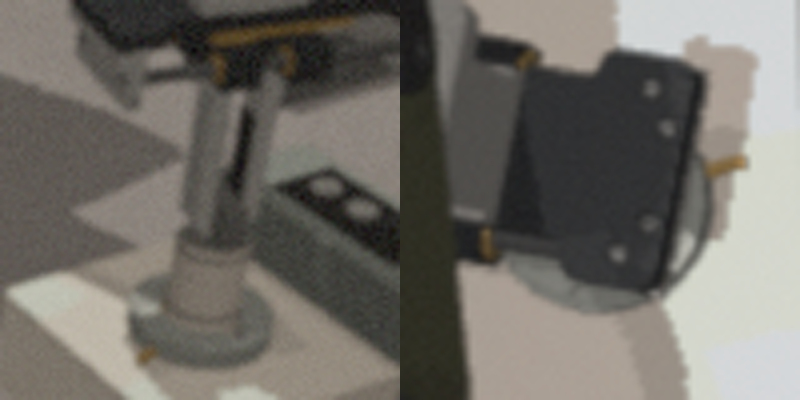

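The pointer has moved from about (150,174) to (155,180) in the top view. So the sleeve is turning, at about 0.12 N m.

Call:
jog_arm --series '[0, 0, -0.05, 0, 0, 0, -1, 0, 0, -0.1, 0, 0, 0, -1, 0, 0, -0.15, 0, 0, 0, -1, 0, 0, -0.2, 0, 0, 0, -1, 0, 0, -0.25, 0, 0, 0, -1, 0, 0, -0.3, 0, 0, 0, -1, 0, 0, -0.35, 0, 0, 0, -1, 0, 0, -0.4, 0, 0, 0, -1, 0, 0, -0.4, 0, 0, 0, -1]'

```text
clock: 15.15
eef_pos: [603.3, 215.6, 118.1]
eef_rot: [-1.343, 1.57, -1.901]
wrist_force: [0.1, 0.3, 5.7]
finger_gap: 14.3
```

```bash
python3 - <<'E'
from st import *
show()
E
```

```text
15.15 [603.31 215.58 118.09] wing yaw -0.5581 tilt [-0.0002 -0.0004] F [0.08 0.3  5.67] M [0.029 0.046 0.105] gap 14.29
```

Call:
jog_arm --series '[0, 0, -0.02, 0, 0, 0, -1, 0, 0, -0.04, 0, 0, 0, -1, 0, 0, -0.06, 0, 0, 0, -1, 0, 0, -0.08, 0, 0, 0, -1, 0, 0, -0.08, 0, 0, 0, -1]'

```text
clock: 15.78
eef_pos: [603.3, 215.6, 118.1]
eef_rot: [-1.306, 1.57, -1.943]
wrist_force: [0.2, 0.5, 5.3]
finger_gap: 13.3
```

```bash
python3 - <<'E'
from st import *
show()
E
```

```text
15.775 [603.3  215.6  118.07] wing yaw -0.6376 tilt [-0.0002 -0.0004] F [0.24 0.48 5.31] M [0.001 0.038 0.128] gap 13.28
```

Small steps now, feeling for the stop.

Call:
jog_arm --series '[0, 0, -0.012, 0, 0, 0, -1, 0, 0, -0.025, 0, 0, 0, -1, 0, 0, -0.025, 0, 0, 0, -1]'

```text
clock: 16.15
eef_pos: [603.3, 215.6, 118.1]
eef_rot: [-1.295, 1.57, -1.957]
wrist_force: [-0.0, -0.0, 5.3]
finger_gap: 13.4
```

```bash
python3 - <<'E'
from st import *
show()
E
```

```text
16.15 [603.3  215.59 118.05] wing yaw -0.6625 tilt [-0.0002 -0.0005] F [-0.02 -0.02  5.35] M [-0.026  0.068  0.191] gap 13.38
```

Call:
jog_arm --series '[0, 0, -0.01, 0, 0, 0, -1, 0, 0, -0.015, 0, 0, 0, -1, 0, 0, -0.015, 0, 0, 0, -1]'

```text
clock: 16.52
eef_pos: [603.3, 215.6, 118.1]
eef_rot: [-1.205, 1.57, -1.882]
wrist_force: [0.4, 1.1, 5.3]
finger_gap: 13.7
```

```bash
python3 - <<'E'
from st import *
show()
E
```

```text
16.525 [603.31 215.6  118.09] wing yaw -0.6774 tilt [-0.0001 -0.0004] F [0.39 1.07 5.29] M [-0.004 -0.011  0.164] gap 13.65
```

Call:
jog_arm --series '[0, 0, -0.01, 0, 0, 0, -1, 0, 0, -0.015, 0, 0, 0, -1, 0, 0, -0.015, 0, 0, 0, -1]'

```text
clock: 16.9
eef_pos: [603.3, 215.6, 118.1]
eef_rot: [-1.271, 1.57, -1.963]
wrist_force: [0.0, 0.7, 5.3]
finger_gap: 13.9
```

```bash
python3 - <<'E'
from st import *; from h import *
show()
c=manip.camera("top"); np.savez("t5.npz",**c); show()
def ptr(c):
    h=cv2.cvtColor(c["color"],cv2.COLOR_BGR2HSV); m=cv2.inRange(h,(8,110,90),(28,255,255)); k=np.zeros_like(m); k[160:215,140:165]=1; m*=k
    v,u=np.where(m>0); P=ray(c,np.c_[u,v],77)[:,:2]; d=P-[602.9,212.45]; return len(u),P.mean(0),np.arctan2(*d.mean(0)[::-1])
print(ptr(load("top0.npz")),ptr(c))
E
```

```text
16.9 [603.27 215.62 118.08] wing yaw -0.6921 tilt [-0.0002 -0.0005] F [0.01 0.75 5.35] M [0.063 0.115 0.362] gap 13.86
16.95 [603.29 215.62 118.1 ] wing yaw -0.6921 tilt [-0.0001 -0.0005] F [0.35 0.88 5.82] M [0.075 0.046 0.435] gap 13.78
(12, array([629.47800762, 174.65845525]), np.float64(-0.9578729412658328)) (10, array([593.68326852, 167.45367996]), np.float64(-1.7728346589968598))
```

Torque rose to about 0.4 N m and the pointer has turned 0.815 rad, so this is the stop. I'll ease the twist, raise to the rim, release and retreat.

Call:
jog_arm --series '[0, 0, 0.008, 0, 0, 0, -1, 0, 0, 0.008, 0, 0, 0, -1, 0, 0, 0.008, 0, 0, 0.001, -1, 0, 0, 0.008, 0, 0, 0.0015, -1, 0, 0, 0.008, 0, 0, 0.0015, -1]'

```text
clock: 17.58
eef_pos: [603.2, 215.7, 119.2]
eef_rot: [-1.846, 1.57, -2.53]
wrist_force: [0.9, -0.1, 0.5]
finger_gap: 14.1
```

```bash
python3 - <<'E'
from st import *
show()
E
```

```text
17.575 [603.2  215.67 119.22] wing yaw -0.6839 tilt [-0.0006 -0.0004] F [ 0.87 -0.12  0.51] M [-0.073 -0.282  0.204] gap 14.15
```

Call:
jog_arm --series '[0, 0, 0, 0, 0, 0, -0.6, 0, 0, 0, 0, 0, 0, -0.4, 0, 0, 0, 0, 0, 0, -0.2, 0, 0, 0, 0, 0, 0, 0, 0, 0, 0, 0, 0, 0, 0, 0, 0, 0, 0, 0, 0.03, 0, 0, 0, 0, 0, 0, 0.08, 0, 0, 0, 0, -0.02, -0.03, 0.13, 0, 0, 0, 0, -0.08, -0.06, 0.15, 0, 0, 0, 0, -0.12, -0.12, 0.15, 0, 0, 0, 0, -0.14, -0.18, 0.15, 0, 0, 0, 0, -0.16, -0.22, 0.15, 0, 0, 0, 0, -0.16, -0.22, 0.15, 0]'

```text
clock: 19.2
eef_pos: [442.3, -6.7, 270.2]
eef_rot: [0.37, 1.569, -0.318]
wrist_force: [-0.7, 0.9, -0.2]
finger_gap: 46.9
```

```bash
python3 - <<'E'
from st import *; from h import *
show()
a=manip.camera("scene"); b=manip.camera("top"); np.savez("s9.npz",**a); np.savez("t9.npz",**b)
k=lambda im,x,y,r:cv2.resize(im[y-r:y+r,x-r:x+r],(400,400),interpolation=2)
cv2.imwrite("pics/end.png",np.hstack([k(a["color"],402,170,50),k(b["color"],128,188,40)]))
cv2.imwrite("pics/endt.png",b["color"])
W=cloud(b); Z=W[...,2]
m=(Z>145)&(Z<180)&(np.hypot(W[...,0]-603,W[...,1]-213)<30); P=W[m]; print("wing",np.median(P,0),len(P))
m2=(Z>128)&(Z<143)&(np.hypot(W[...,0]-603,W[...,1]-213)<24); print("body top z",np.median(W[m2],0))
print("scene body",body(a,(603,213),92,125)[:2])
h=cv2.cvtColor(b["color"],cv2.COLOR_BGR2HSV); m=cv2.inRange(h,(8,110,90),(28,255,255)); kk=np.zeros_like(m); kk[160:215,140:165]=1; m*=kk
v,u=np.where(m>0); d=(ray(b,np.c_[u,v],77)[:,:2]-[602.9,212.45]).mean(0); print("ptr turned",-0.9579-np.arctan2(d[1],d[0]))
E
```

```text
19.2 [442.32  -6.68 270.21] wing yaw -0.688 tilt [ 0.0014 -0.0005] F [-0.71  0.87 -0.16] M [ 0.036  0.017 -0.052] gap 46.89
wing [603.4917463  211.05572732 161.79509507] 272
body top z [598.06872287 204.03109187 131.87622415]
scene body ((array([603.18065674, 216.910094  ]), np.float64(1.1596606787744577)), 241)
ptr turned 0.8186346272041891
```

View pics/end.png

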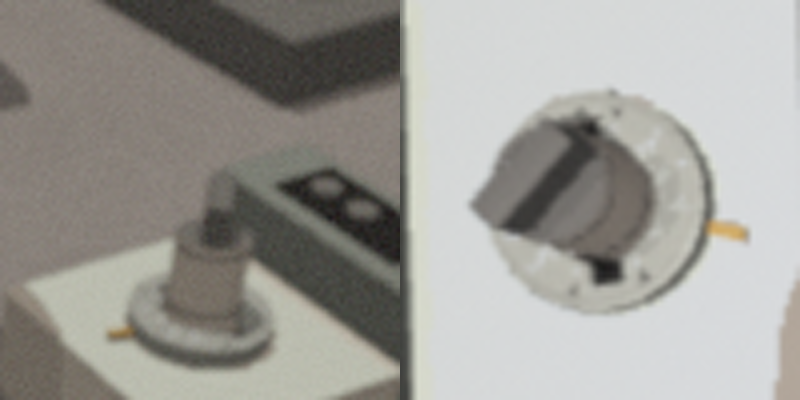

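View pics/endt.png

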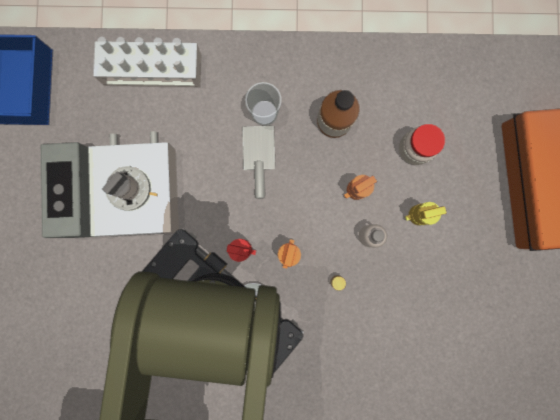

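```bash
python3 - <<'E'
from h import *
a=load("s9.npz")
print(body(a,(603,213),92,108)[0],body(a,(603,213),110,128)[0])
from cell import manip
print(manip.sign_off())
E
```

```text
(array([603.07044156, 216.9653827 ]), np.float64(1.1021687726291014)) (array([603.23500126, 216.8511359 ]), np.float64(1.2236777174158773))
the job is handed in; nothing more can be done
None
```

The lugged cartridge is in the socket, turned clockwise to the stop, released and handed in at about 19 s of the 72 s allowed. `sign_off` gives no verdict, so the points below are my own measurements.

**What I did:** I found the slots in the top image at about 0.19 rad from the block's x axis and gripped the wing at 40 N. I lowered the cartridge, correcting about 1 mm sideways by feel, pushed it down about 24 mm against the spring and turned it about 0.88 rad. The torque then jumped to about 0.4 N m, which marked the stop.

**Last checks:**
- **Lock:** the pointer turned about 0.82 rad, against 0.80 for the full stop.
- **Depth:** the wing top is at about 162 mm, which puts the underside about 23 mm below the ring's top.
- **Upright:** the axis shifts only about 0.2 mm over the roughly 20 mm of body height I compared, so it stands upright.
- **Force:** I read at most about 7 N at the wrist between moves.
- **Bystanders:** all those visible in the last top picture look unmoved. The dish was partly hidden by the arm there, so I did not check it.

**Failures and disagreements:**
- **First grasp:** it closed on air. The real fingertips are about 20 mm above the reported TCP, not 19 mm below it as described. I corrected this using the camera depth and nothing was disturbed.
- **Socket centre:** the top camera puts it at y ≈ 212.5 mm and the scene camera at about 214.5 mm. The cartridge seated with the arm reading about 215.6 mm.
- **Seated cartridge:** the scene camera puts its axis at y ≈ 216.9 mm and the top camera puts the wing at about 211 mm. I trusted the contact forces and the fit over the cameras.

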